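# Close the bench press: squeeze the grip's release button and swing the lever down

### The job

Close the bench press that has the straight grip lever onto the bearing block on its anvil: squeeze in the release button in the side of the lever's grip and, with it held in, swing the lever all the way down, then let go so that the button springs out and the lever stays latched down. Leave the lever of the ball-handled press alone.

Things in the scene. Friction and masses are not known exactly. Their poses are not given: they have to be found in the camera images.
- lever_grip (a point): Centre of the straight black grip (26 mm wide along y, 26 deep; reaches 40 mm to the free end, 48 mm to the hinge) of the lever to swing. x runs down the lever to the hinge, 200 mm away and 135 mm above the table; y along the level hinge line. Pinch it here from above, fingers closing along y, one on the button; the grip may turn between them. Starts about 276 mm high, ends 92 mm.
- press_lever (a joint): Swing of that lever, rad: 0 = up, 45 deg above level, pointing roughly to the robot; 1.0 = bottom stop, 12 deg below level. Starts at 0 to 0.05; a pin in a notched plate blocks it at 0.07 until the button is in over 5 mm. Past 0.92 the released button springs out and latches it. Stays where left; under 10 N at the grip moves it. Its press has a small bearing block on the anvil.
- release_button (a joint): Travel of the release button, m: 0 = out, 0.008 = fully in. An aluminium pad 36 mm long (along the lever), 20 mm high, on the grip's +y face beside point lever_grip; stands 10 mm proud when out, 2 mm when in; moves along -y against a spring of 2 to 5.5 N. Grip and button measure 36 mm across when out, 28 mm when in.
- ball (a point): Centre of the black 42 mm ball on the plain rod lever of the other press, 195 mm from its hinge. That press is otherwise alike (grey cast frame 240 x 130 mm, 195 mm high) and stands left or right of the one to close; no button in its lever, nothing on its anvil. To be left alone.

How it is judged:
By the outcome, as a careful person would: the job done as asked, in the order asked, and still so for the second after the job is handed in, with the robot touching nothing.
It also fails if it takes over 38 s, if anything falls off the work surface, if the arm or the gripper's body presses on something with over 40 N, if the wrist force passes 120 N, or if a joint passes its speed limit or range.

### The arm

A 6-joint arm with a two-finger parallel gripper is mounted at the origin on the work surface. World frame = base frame: x ahead of the robot, y to its left, z up, the work surface at z = 0. Lengths are in m, angles in degrees, forces in N, time in s.
With the tool pointing down it reaches from about 0.275 to 0.75 m from the base axis. Payload 10.2 kg.
Tool frame: the origin (TCP) lies at the very end of the fingers, on their centre line; the grasp point (between the pads) lies 19 mm behind it; z points along the fingers, y is the direction in which the jaws open and shut (so a half turn about z gives the same grasp; the last joint's range is limited). The gripper opens to 85 mm and grips with 20 to 120 N. Pads are 22 mm wide; open, the fingers measure 114 mm over their backs; the gripper's body (76 mm by 85 mm) begins 54 mm behind the grasp point. The pads swing forward as they close: fully open they stand 13 mm farther back than shut.
Start: joints at [55.21, 17.928, 85.812, -0, 76.261, -12.8], TCP at [0.197, 0.487, 0.2] pointing down, gripper open.
Joint ranges: [-168.41, 168.41], [-55.51, 124.54], [10.69, 146.95], [-70.63, 250.63], [1, 178], [-165.06, 165.06]. Speed limits (degrees/s): [136.94, 136.94, 172.46, 180, 180, 180].

### API

Orientations are given as [roll, pitch, yaw] about the fixed x, y, z axes, in that order (R = Rz(yaw) Ry(pitch) Rx(roll)).
In Python, from cell import bot, vision gives the robot as it stands.
- The arm moves only by the tool step_arm, never from a script. Its argument "deltas" is a list that holds one entry, the list of rows, each a list of 6 numbers: the shift along the tool's x, y, z in cm, then the turn, a rotation vector about the tool's x, y, z in degrees. In form: [[[dx, dy, dz, wx, wy, wz], ...]]. A call has 1 to 20 rows; each row is the pose to reach, as a shift and turn from the pose commanded when the call began, along the tool's axes at that moment; what a row does not reach only later rows make up. A row lasts 1/10 s, in which the tool goes at most 50 mm and 8.59 degrees, less where a joint would pass 70% of its speed; a pose out of reach is approached as far as the arm can. A call with a gripper value outside its range is refused whole. "hand" is the closure, from 0 (fully open) to 1 (shut), set as the call begins (left out, the last holds). The fingers move at their own pace and stop on an object; "newtons" is the grip in N (left out, the last holds). Time passes only in rows, so rows that repeat a pose let the fingers close. It gives the time, the measured TCP pose, the force and the opening at its end, in the units of the state.
- bot.get_obs(): the state, without advancing time (a new reading comes with each control period).
- vision.grab_frame(name): name is "scene" or "top" or "wrist"; returns (picture, depth): 420x560x3 uint8, red, green, blue; 420x560 float32, m along the optical axis (not along the pixel's ray), 0 where there is no reading.
- vision.get_calibration(name): a dict with "K" (3x3 intrinsics, pixels), "xyz" and "rotation" of the camera in the world; the wrist camera has in their place "T_tool_cam" (4x4, takes a point from camera to tool coordinates, whose origin is the TCP and whose axes are the flange's). Camera axes: x right, y up, looking along -z (the intrinsics and any distortion apply to the point x, -y, -z); pixel columns grow to the right and rows downward; lengths in m; the calibration is good to about 2 mm. The wrist camera is an equidistant fisheye: a pixel r from the principal point sees the ray r / f radians off the axis. A picture is of the moment at which its call begins: read the wrist's pose just before it. get_calibration takes no time and is no camera call.
- bot.finish_job(): hands the job in, once; it reports no verdict.
The state is a dict: "t": time; "joint_pos": joint angles; "qd": joint speeds; "joint_torque": joint torques, N m; "tool_pos": TCP position; "tool_rot": TCP orientation; "force": force on the tool from outside, world axes, zero at the start; "torque": the same for the moment, N m; "opening": opening from 0.0 (shut) to 1.0 (fully open).
Only numpy, scipy, OpenCV 4.12 (cv2) and the standard library are available. Lean on these libraries where they do the work, as an engineer would, in place of code of your own. Each camera call takes 0.05 s, during which the arm holds its last target.

## Working session

There is one attempt and no reset: what is moved stays moved. The work goes in short steps, Python scripts to look and compute and a tool call to move; the robot and the scene stay as the last step left them, time stands still between calls to the robot, and variables do not carry over. Pictures are saved under pics/ and viewed, and the job is handed in when it is done.

Besides the shell and the picture viewer there is one more tool, called after "Call:" as name(argument=value, ...), one argument or row to a line, values as JSON. step_arm: Moves the arm, as the interface text tells. Its arguments: {"type":"object","properties":{"deltas":{"type":"array","items":{"type":"array","items":{"type":"array","items":{"type":"number"}}}},"hand":{"type":"number"},"newtons":{"type":"number"}},"required":["deltas"]}

```bash
mkdir -p pics; ls
cat > h.py <<'E'
from cell import bot, vision
import numpy as np, cv2
def grab(n,fn):
    p,d=vision.grab_frame(n); cv2.imwrite(fn,p[:,:,::-1]); np.save(fn+'.npy',d); return p,d
def world(n,d):
    c=vision.get_calibration(n);K=np.array(c['K']);R=np.array(c['rotation']);t=np.array(c['xyz'])
    v,u=np.mgrid[:420,:560]
    P=np.stack([(u-K[0,2])/K[0,0]*d,-(v-K[1,2])/K[1,1]*d,-d],-1)
    return P@R.T+t
E
python3 - <<'E'
from h import *
for n in("scene","top"):
    grab(n,f'pics/{n}0.png'); print(vision.get_calibration(n))
o=bot.get_obs();print(o)
E
```

```text
pics
{'K': array([[545.02279643,   0.        , 280.9020582 ],
       [  0.        , 545.02279643, 206.49648144],
       [  0.        ,   0.        ,   1.        ]]), 'xyz': array([ 1.36732394, -0.19080204,  0.85735531]), 'rotation': array([50.17774827,  0.77571943, 81.77989118])}
{'K': array([[538.14986834,   0.        , 285.70321796],
       [  0.        , 538.14986834, 210.51651117],
       [  0.        ,   0.        ,   1.        ]]), 'xyz': array([ 0.57700889, -0.07079366,  1.3296543 ]), 'rotation': array([  3.93216107,  -1.53796706, -88.85631097])}
{'t': 0.1, 'joint_pos': array([ 5.52113570e+01,  1.79561605e+01,  8.58482158e+01, -1.24481166e-03,
        7.62605978e+01, -1.27992838e+01]), 'qd': array([ 0.07341581, -0.00260902, -0.2188179 ,  0.02310774,  0.06172965,
        0.02513085]), 'joint_torque': array([ 7.61763022e-04, -4.12904263e+01, -2.60144305e+01, -2.33014698e-04,
        2.96881029e-03,  3.72460249e-05]), 'tool_pos': array([0.19644063, 0.48658811, 0.19930248]), 'tool_rot': array([-1.79936373e+02, -1.32152919e-02,  1.58010930e+02]), 'force': array([-0.316056  ,  1.13253968, -0.89101788]), 'torque': array([0.04064879, 0.01296767, 0.03012605]), 'opening': 1.0004311966621464}
```

View pics/scene0.png

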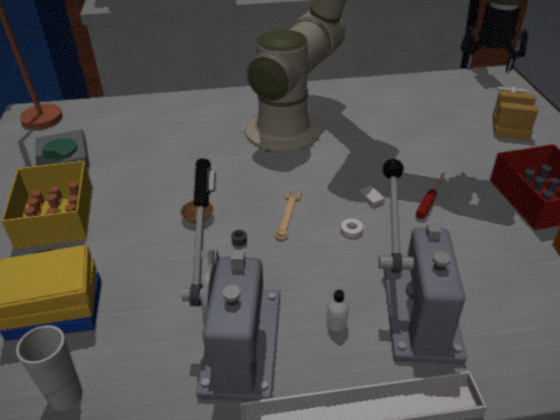

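View pics/top0.png

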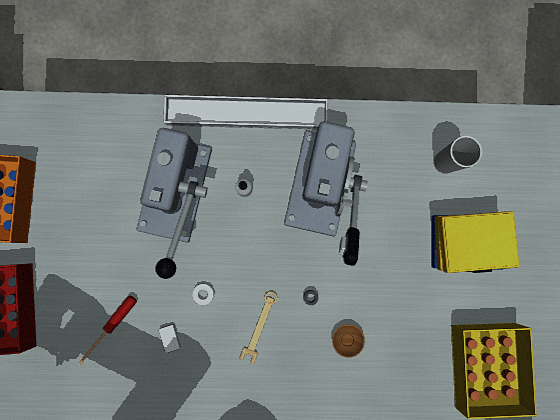

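The target press is the one at right in the top view (world −y side). Its grip is at about (351,245), with the button on its left (+y) side. In the scene view the grip is at (202,182) and the button at (211,181).

```bash
cat >> h.py <<'E'
from scipy.spatial.transform import Rotation as Ro
def world(n,d):
    c=vision.get_calibration(n);K=np.array(c['K']);R=Ro.from_euler('xyz',c['rotation'],degrees=True).as_matrix();t=np.array(c['xyz'])
    v,u=np.mgrid[:420,:560]
    P=np.stack([(u-K[0,2])/K[0,0]*d,-(v-K[1,2])/K[1,1]*d,-d],-1)
    return P@R.T+t
E
python3 - <<'E'
from h import *
for n,(a,b,c,e) in dict(scene=(150,150,250,320),top=(310,160,390,280)).items():
    p=cv2.imread(f'pics/{n}0.png');d=np.load(f'pics/{n}0.png.npy');W=world(n,d)
    print(n,'table',W[380 if n=='top' else 300,250 if n=='top' else 300])
    cv2.imwrite(f'pics/{n}z.png',cv2.resize(p[b:e,a:c],None,fx=4.5 if n=='top' else 3.5,fy=4.5 if n=='top' else 3.5,interpolation=cv2.INTER_NEAREST))
    m=(p.max(2)<60)&(W[...,2]>.2)&(W[...,2]<.36)&(d>0)
    lab=cv2.connectedComponentsWithStats(m.astype(np.uint8))
    for i in range(1,lab[0]):
        if lab[2][i,4]>60:
            Q=W[lab[1]==i]; c0=np.median(Q,0); w,V=np.linalg.eigh(np.cov(Q.T)); ax=V[:,2]; s=(Q-c0)@ax
            print(n,lab[2][i],lab[3][i],c0,ax,np.percentile(s,[1,99]),c0+ax*np.percentile(s,1),c0+ax*np.percentile(s,99))
E
```

```text
scene table [ 6.48807198e-01 -5.94585093e-02  5.62243969e-04]
scene [309   0  37  27 339] [330.9380531   13.40707965] [-0.14341217  0.1734243   0.27887707] [-0.22590943 -0.94265123 -0.24571038] [-0.03331382  0.06642698] [-0.13588627  0.20482761  0.28706262] [-0.15841865  0.11080683  0.26255527]
scene [  0   2  21  55 213] [ 8.5399061  30.84976526] [-0.20737181 -0.73870141  0.27237187] [-0.13448893 -0.064617    0.98880603] [-0.07139363  0.06912504] [-0.19777015 -0.73408817  0.20177742] [-0.21666836 -0.74316806  0.34072312]
scene [ 247   24   85   62 1781] [283.00898372  60.79000561] [ 0.05854715 -0.01968049  0.23310363] [-0.62668873  0.77925987 -0.00391091] [-0.05341926  0.24270845] [ 0.0920244  -0.06130797  0.23331255] [-0.09355549  0.16945246  0.23215442]
scene [ 460   24   68   48 1511] [493.61019193  42.62409001] [0.20606632 0.47946915 0.3227462 ] [-0.3801181  -0.92485561  0.01234252] [-0.07268717  0.06954182] [0.23369602 0.54669429 0.32184906] [0.17963221 0.41515301 0.32360452]
scene [332  27  13  18 109] [338.00917431  33.95412844] [-0.15492309  0.19024354  0.21575438] [-0.81432
[... 389 characters left out ...]
39] [392.0619469  168.38348083] [0.54143893 0.13872065 0.23062034] [0.31206349 0.93271087 0.18073965] [-0.01984134  0.01893053] [0.53524717 0.12021441 0.22703422] [0.54734646 0.15637736 0.23404184]
top table [ 0.25614853 -0.02643924  0.00029005]
top [343 208  16  58 498] [351.35542169 245.0060241 ] [ 0.58325482 -0.22708794  0.28611207] [-0.74632405  0.13483725  0.65178166] [-0.1034387   0.03332419] [ 0.66045361 -0.24103533  0.21869263] [ 0.55838418 -0.2225946   0.30783216]
top [156 258  20  21 328] [165.47256098 267.92682927] [0.53176766 0.14128653 0.2342805 ] [-0.95736218  0.26389505  0.11754601] [-0.01971079  0.01902269] [0.55063802 0.13608495 0.23196358] [0.51355606 0.14630652 0.23651654]
```

View pics/topz.png

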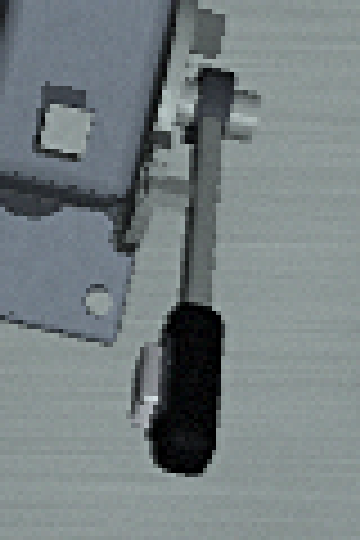

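View pics/scenez.png

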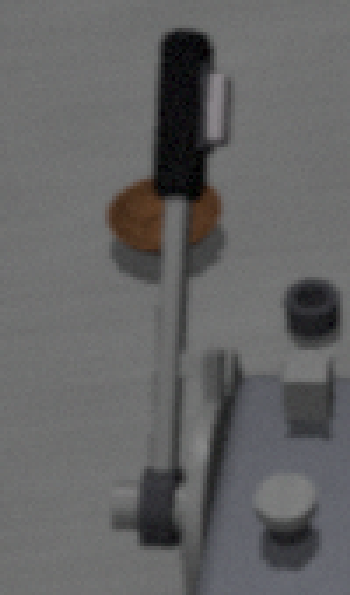

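```bash
python3 - <<'E'
from h import *
from scipy.optimize import least_squares
for n,box in dict(scene=(150,150,250,320),top=(310,160,390,280)).items():
    p=cv2.imread(f'pics/{n}0.png');d=np.load(f'pics/{n}0.png.npy');W=world(n,d)
    a,b,c,e=box; M=np.zeros(d.shape,bool); M[b:e,a:c]=1
    dark=(p.max(2)<60)&M&(W[...,2]>.235)&(W[...,2]<.33)
    Q=W[dark]; 
    # line of the black mask centre in xy
    for yaw in (-8,-10,-12,-14):
        u=np.array([np.cos(np.radians(yaw)),np.sin(np.radians(yaw)),0]);v=np.array([-u[1],u[0],0])
        l=Q@v; s=Q@u
        k=np.polyfit(s,l,1); print(n,yaw,'slope deg',np.degrees(np.arctan(k[0])),'lat pct',np.percentile(l,[2,10,50,90,98]),'s',np.percentile(s,[1,99]),'z',np.percentile(Q[:,2],[1,99]))
    # frame top face
    T=(np.abs(W[...,2]-.195)<.006)&(d>0)&(W[...,1]<-.05)&(W[...,1]>-.35)&(W[...,0]>.5)
    lab=cv2.connectedComponentsWithStats(T.astype(np.uint8)); i=1+np.argmax(lab[2][1:,4])
    X=W[lab[1]==i][:,:2].astype(np.float32); print(n,'frame top',len(X),cv2.minAreaRect(X))
    # rod points: upper lever region
    A=(W[...,2]>.14)&(W[...,2]<.32)&M&(W[...,1]<-.2)
E
python3 - <<'E'
from h import *
# print rows across lever in top image
p=cv2.imread('pics/top0.png');d=np.load('pics/top0.png.npy');W=world('top',d)
for r in range(180,264,6):
    L=[(c,*np.round(W[r,c]*1000).astype(int),int(p[r,c].max())) for c in range(336,366,2) if W[r,c,2]>.1]
    print(r,L)
E
```

```text
scene -8 slope deg -3.9645487351987536 lat pct [-0.15604489 -0.15285799 -0.14264303 -0.13345856 -0.13100374] s [0.58643467 0.64588203] z [0.24430218 0.30701588]
scene -10 slope deg -2.2867839872079094 lat pct [-0.13375588 -0.1314252  -0.12111702 -0.11206794 -0.11002832] s [0.59083423 0.65065624] z [0.24430218 0.30701588]
scene -12 slope deg -0.6079777294388454 lat pct [-0.11188748 -0.10944661 -0.09943876 -0.09015727 -0.08865405] s [0.59466922 0.65457947] z [0.24430218 0.30701588]
scene -14 slope deg 1.0711046485363798 lat pct [-0.09003038 -0.08763052 -0.07748362 -0.06827677 -0.06675151] s [0.59780721 0.65767282] z [0.24430218 0.30701588]
scene frame top 235 ((0.7807227969169617, -0.1958780288696289), (0.029560646042227745, 0.027614213526248932), 9.022252082824707)
top -8 slope deg -3.1776851695663093 lat pct [-0.15646147 -0.15362929 -0.14321526 -0.13265184 -0.12983813] s [0.57372158 0.64724037] z [0.25024342 0.30777932]
top -10 slope deg -1.4454552333044586 lat pct [-0.13445905 -0.1317842  -0.12141499 -0.11172836 -0.10913974] s [0.57834475 0.65183768] z [0.25024342 0.30777932]
top -1
[... 6965 characters left out ...]
64(300), 10), (348, np.int64(571), np.int64(-218), np.int64(298), 14), (350, np.int64(571), np.int64(-222), np.int64(299), 15), (352, np.int64(572), np.int64(-226), np.int64(300), 0), (354, np.int64(572), np.int64(-229), np.int64(302), 5), (356, np.int64(572), np.int64(-234), np.int64(297), 10)]
258 [(344, np.int64(560), np.int64(-211), np.int64(297), 21), (346, np.int64(560), np.int64(-214), np.int64(302), 16), (348, np.int64(560), np.int64(-218), np.int64(302), 18), (350, np.int64(560), np.int64(-221), np.int64(304), 28), (352, np.int64(560), np.int64(-225), np.int64(305), 22), (354, np.int64(560), np.int64(-228), np.int64(308), 23), (356, np.int64(560), np.int64(-233), np.int64(305), 10)]
```

Lever yaw is about −12°. The grip centre is about (0.580, −0.226, 0.273) and the lever angle about 44°. I'll work out the approach to a point above it.

```bash
cat >> h.py <<'E'
def go(pos,yaw,R0=None,p0=None):
    o=bot.get_obs(); R=Ro.from_euler('xyz',o['tool_rot'],degrees=True); 
    d=R.inv().apply(np.array(pos)-o['tool_pos'])*100
    w=(R.inv()*Ro.from_euler('xyz',[180,0,yaw],degrees=True)).as_rotvec(degrees=True)
    print('t',o['t'],'pos',o['tool_pos'].round(4),'rot',o['tool_rot'].round(2),'F',o['force'].round(1),'op',round(o['opening'],3)); print('delta',d.round(2),w.round(2))
E
python3 - <<'E'
from h import *
print(vision.get_calibration('wrist'))
go((.197,.487,.40),158)
go((.58,-.226,.40),168)
E
```

```text
{'K': array([[325.1922621 ,   0.        , 277.86230183],
       [  0.        , 325.1922621 , 204.9477068 ],
       [  0.        ,   0.        ,   1.        ]]), 'T_tool_cam': array([[-8.21245546e-05,  9.45740699e-01,  3.24922335e-01,
         8.35449354e-02],
       [ 9.99999993e-01,  1.04539584e-04, -5.15285751e-05,
        -3.09818685e-04],
       [-8.26999162e-05,  3.24922329e-01, -9.45740701e-01,
        -1.74689750e-01],
       [ 0.00000000e+00,  0.00000000e+00,  0.00000000e+00,
         1.00000000e+00]])}
t 0.1 pos [0.1964 0.4866 0.1993] rot [-1.7994e+02 -1.0000e-02  1.5801e+02] F [-0.3  1.1 -0.9] op 1.0
delta [ -0.03   0.04 -20.07] [-0.06 -0.01  0.01]
t 0.1 pos [0.1964 0.4866 0.1993] rot [-1.7994e+02 -1.0000e-02  1.5801e+02] F [-0.3  1.1 -0.9] op 1.0
delta [-62.24 -51.74 -20.03] [-0.06 -0.02 -9.99]
```

Call:
step_arm(
  deltas=[
    [[0,0,-5,0,0,0],[0,0,-10,0,0,0],[0,0,-15,0,0,0],[-2,-2,-20,0,0,0],[-6,-5,-20,0,0,0],[-10,-8.3,-20,0,0,-1],[-14,-11.6,-20,0,0,-2],[-18,-15,-20,0,0,-3],[-22,-18.3,-20,0,0,-4],[-26,-21.6,-20,0,0,-5],[-30,-25,-20,0,0,-6],[-34,-28.3,-20,0,0,-7],[-38,-31.6,-20,0,0,-8],[-42,-35,-20,0,0,-9],[-46,-38.3,-20,0,0,-10],[-50,-41.6,-20,0,0,-10],[-54,-45,-20,0,0,-10],[-58,-48.3,-20,0,0,-10],[-61,-50.7,-20,0,0,-10],[-62.2,-51.7,-20,0,0,-10]],
  ],
  hand=0,
)

```text
t: 2.1
tool_pos: [0.5804, -0.2283, 0.3983]
tool_rot: [180.0, -0.1, 167.9]
force: [0.7, 1.0, 0.4]
opening: 0.999
```

Call:
step_arm(
  deltas=[
    [[0,0,0,0,0,0],[0,0,0,0,0,0]],
  ],
)

```text
t: 2.3
tool_pos: [0.5799, -0.2258, 0.3987]
tool_rot: [180.0, -0.1, 168.0]
force: [0.2, 0.1, -0.5]
opening: 0.999
```

Run:
```python
from h import *
go((.58,-.226,.31),168)
print(bot.get_obs()['joint_pos'])
grab('wrist','pics/w1.png')
```

```text
t 2.3 pos [ 0.5799 -0.2258  0.3987] rot [ 1.7996e+02 -1.0000e-01  1.6797e+02] F [ 0.2  0.1 -0.5] op 0.999
delta [-0.03 -0.02  8.87] [ 0.04 -0.1  -0.03]
[-3.20543889e+01  3.12363647e+01  3.73335771e+01  8.12490909e-03
  1.11536603e+02 -1.10022923e+02]
```

View pics/w1.png

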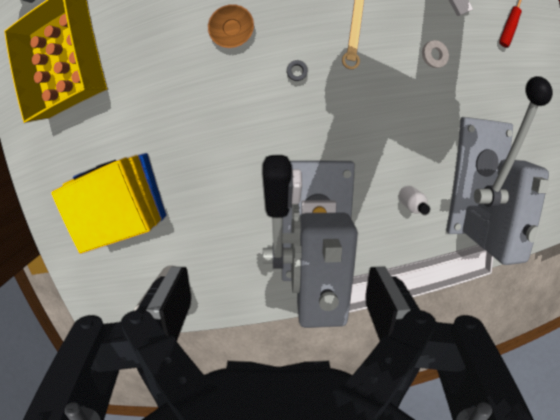

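The wrist view shows the grip upright at columns 264–291, centred on the camera's column 278, with the button on its right at 291–301. So yaw and lateral position agree. One wrist-depth check of the position along the lever comes next.

```bash
cat >> h.py <<'E'
def wrist_world(d,o):
    c=vision.get_calibration('wrist');K=np.array(c['K']);T=np.array(c['T_tool_cam'])
    v,u=np.mgrid[:420,:560]; x=(u-K[0,2])/K[0,0]; y=(v-K[1,2])/K[1,1]; r=np.hypot(x,y)+1e-9
    k=np.tan(r)/r
    P=np.stack([x*k*d,-y*k*d,-d],-1)@T[:3,:3].T+T[:3,3]
    return P@Ro.from_euler('xyz',o['tool_rot'],degrees=True).as_matrix().T+o['tool_pos']
E
python3 - <<'E'
from h import *
o=bot.get_obs(); p=cv2.imread('pics/w1.png');d=np.load('pics/w1.png.npy');W=wrist_world(d,o)
print('table',W[250,180])
y=np.radians(-12);u=np.array([np.cos(y),np.sin(y),0]);v=np.array([-u[1],u[0],0])
S=W@u;L=W@v
for r in range(156,270,6):
    m=np.arange(258,310); m=m[(W[r,m,2]>.14)]; dk=m[p[r,m].max(1)<60]
    if len(dk): print(r,dk[0],dk[-1],'s',S[r,dk[len(dk)//2]].round(4),'z',W[r,dk[len(dk)//2],2].round(4),'L',L[r,dk[0]].round(4),L[r,dk[-1]].round(4))
    print('   c278',S[r,278].round(4),L[r,278].round(4),W[r,278,2].round(4), 'c296',L[r,296].round(4),W[r,296,2].round(4))
E
```

```text
table [ 0.7427277  -0.46245087  0.00398429]
156 269 284 s 0.5812 z 0.2948 L -0.1076 -0.0945
   c278 0.5812 -0.0997 0.2947 c296 -0.0674 0.003
162 264 289 s 0.5852 z 0.3013 L -0.1119 -0.0901
   c278 0.5855 -0.0997 0.3 c296 -0.0683 0.0208
168 263 291 s 0.5898 z 0.3041 L -0.1126 -0.0879
   c278 0.5896 -0.0997 0.3054 c296 -0.0681 0.0206
174 263 291 s 0.5946 z 0.3063 L -0.1126 -0.088
   c278 0.5944 -0.0997 0.307 c296 -0.0831 0.2832
180 264 290 s 0.5302 z 0.5745 L -0.1118 -0.089
   c278 0.6002 -0.0997 0.3049 c296 -0.0834 0.2891
186 264 288 s 0.6075 z 0.2979 L -0.1123 -0.0909
   c278 0.6076 -0.0997 0.2974 c296 -0.0833 0.2894
192 265 289 s 0.6153 z 0.2902 L -0.1117 -0.0896
   c278 0.6149 -0.0997 0.2916 c296 -0.083 0.2846
198 265 289 s 0.6232 z 0.2836 L -0.1121 -0.0893
   c278 0.6231 -0.0997 0.2838 c296 -0.0824 0.2772
204 266 288 s 0.6319 z 0.2755 L -0.1115 -0.0899
   c278 0.6322 -0.0997 0.2746 c296 -0.0737 0.133
210 266 288 s 0.6413 z 0.2666 L -0.1119 -0.0892
   c278 0.6412 -0.0997 0.2668 c296 -0.0748 0.1541
216 271 283 s 0.652 z 0.2556 L -0.107 -0.0944
   c278 0.6519 -0.0997 0.2557 c296 -0.0754 0.1665
222 302 305 s 0.7019 z 0.1487 L -0.0654 -0.0616
   c278 0.666 -0.0997 0.2377 c296 -0.0758 0.1764
228 302 302 s 0.7038 z 0.1658 L -0.0668 -0.0668
   c278 0.678 -0.0996 0.2265 c296 -0.076 0.1829
   c278 0.691 -0.0996 0.2145 c296 -0.0761 0.1866
   c278 0.7054 -0.0996 0.2009 c296 -0.0762 0.1917
   c278 0.7208 -0.0996 0.1869 c296 -0.0766 0.2015
   c278 0.7381 -0.0996 0.1706 c296 -0.0767 0.2054
   c278 0.7553 -0.0996 0.1564 c296 -0.0755 0.1899
264 274 281 s 0.7651 z 0.1568 L -0.1054 -0.0952
   c278 0.7651 -0.0995 0.1568 c296 -0.0754 0.1923
```

Call:
step_arm(
  deltas=[
    [[0,0.1,2,0,0,0],[0,0.1,5,0,0,0],[0,0.1,8,0,0,0],[0,0.1,10,0,0,0],[0,0.1,12,0,0,0],[0,0.1,13.5,0,0,0],[0,0.1,14.5,0,0,0],[0,0.1,15,0,0,0],[0,0.1,15,0,0,0],[0,0.1,15,0,0,0]],
  ],
)

```text
t: 3.35
tool_pos: [0.5801, -0.2244, 0.2507]
tool_rot: [-180.0, 0.1, 168.0]
force: [0.2, 0.7, -0.1]
opening: 0.999
```

Call:
step_arm(
  deltas=[
    [[0,0,0,0,0,0],[0,0,0,0,0,0],[0,0,0,0,0,0],[0,0,0,0,0,0],[0,0,0,0,0,0],[0,0,0,0,0,0],[0,0,0,0,0,0],[0,0,0,0,0,0]],
  ],
  hand=1,
  newtons=35,
)

```text
t: 4.15
tool_pos: [0.5792, -0.227, 0.2504]
tool_rot: [-179.7, 0.0, 167.9]
force: [-4.5, -10.4, 2.8]
opening: 0.292
```

Run:
```python
from h import *
go((.58,-.226,.31),168)
print(bot.get_obs()['opening']*85)
grab('wrist','pics/w2.png')
```

```text
t 4.15 pos [ 0.5792 -0.227   0.2504] rot [-1.7974e+02  1.0000e-02  1.6791e+02] F [ -4.5 -10.4   2.8] op 0.292
delta [-0.06  0.09 -5.96] [-0.26  0.01 -0.09]
24.799367251335003
```

View pics/w2.png

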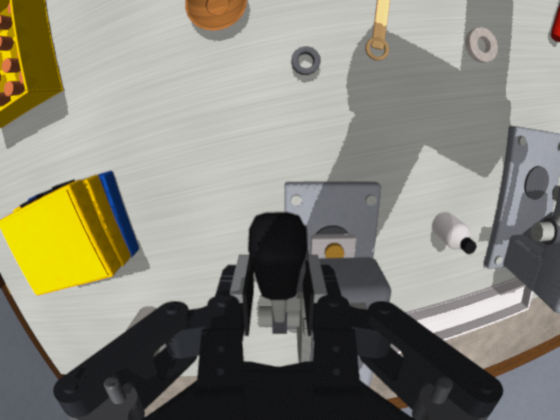

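The fingers stopped on the grip at opening 0.29, with a lateral force of about 10 N. I'll shift 2 mm to relieve it, then try a small swing past the 0.07 block.

Call:
step_arm(
  deltas=[
    [[0,-0.1,0,0,0,0],[0,-0.2,0,0,0,0],[0,-0.2,0,0,0,0],[0,-0.2,0,0,0,0]],
  ],
)

```text
t: 4.6
tool_pos: [0.5792, -0.227, 0.2504]
tool_rot: [-179.9, -0.0, 168.0]
force: [-5.6, -4.1, 4.3]
opening: 0.291
```

Call:
step_arm(
  deltas=[
    [[0.2,0,0.22,0,0,0],[0.4,0,0.43,0,0,0],[0.6,0,0.65,0,0,0],[0.8,0,0.9,0,0,0],[1.0,0,1.17,0,0,0],[1.25,0,1.45,0,0,0],[1.25,0,1.45,0,0,0],[1.25,0,1.45,0,0,0]],
  ],
)

```text
t: 5.4
tool_pos: [0.5664, -0.2244, 0.2359]
tool_rot: [-179.9, -0.1, 168.0]
force: [-9.1, -2.4, 5.5]
opening: 0.291
```

Run:
```python
from h import *
go((.58,-.226,.31),168)
p,d=grab('scene','pics/s3.png')
cv2.imwrite('pics/s3z.png',cv2.resize(p[130:330,130:290,::-1],None,fx=3,fy=3,interpolation=cv2.INTER_CUBIC))
```

```text
t 5.4 pos [ 0.5664 -0.2244  0.2359] rot [-1.7991e+02 -8.0000e-02  1.6798e+02] F [-9.1 -2.4  5.5] op 0.291
delta [-1.35  0.11 -7.41] [-0.09 -0.08 -0.02]
```

View pics/s3z.png

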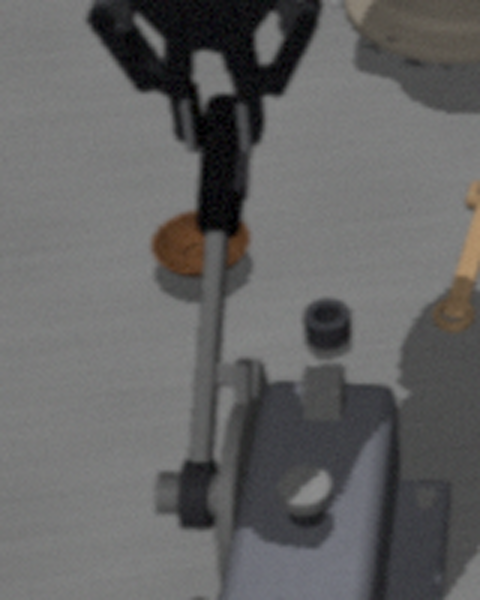

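The lever followed past the block with low force (about 10 N), so the button is in. Continuing along the arc.

Call:
step_arm(
  deltas=[
    [[0.4,0,0.55,0,0,0],[0.82,0,1.13,0,0,0],[1.2,0,1.71,0,0,0],[1.56,0,2.31,0,0,0],[1.9,0,2.92,0,0,0],[2.22,0,3.55,0,0,0],[2.51,0,4.18,0,0,0],[2.78,0,4.82,0,0,0],[3.03,0,5.47,0,0,0],[3.26,0,6.13,0,0,0],[3.47,0,6.8,0,0,0],[3.65,0,7.48,0,0,0],[3.81,0,8.16,0,0,0],[3.94,0,8.84,0,0,0],[3.94,0,8.84,0,0,0]],
  ],
)

```text
t: 6.95
tool_pos: [0.5275, -0.2162, 0.1456]
tool_rot: [-179.9, -0.2, 168.0]
force: [-5.7, -5.6, -3.8]
opening: 0.296
```

Run:
```python
from h import *
go((.58,-.226,.31),168)
p,d=grab('wrist','pics/w4.png')
p,d=grab('scene','pics/s4.png')
cv2.imwrite('pics/s4z.png',cv2.resize(p[130:330,130:290,::-1],None,fx=3,fy=3,interpolation=cv2.INTER_CUBIC))
```

```text
t 6.95 pos [ 0.5275 -0.2162  0.1456] rot [-179.94   -0.18  167.99] F [-5.7 -5.6 -3.8] op 0.296
delta [ -5.29   0.12 -16.45] [-0.06 -0.18 -0.01]
```

View pics/s4z.png

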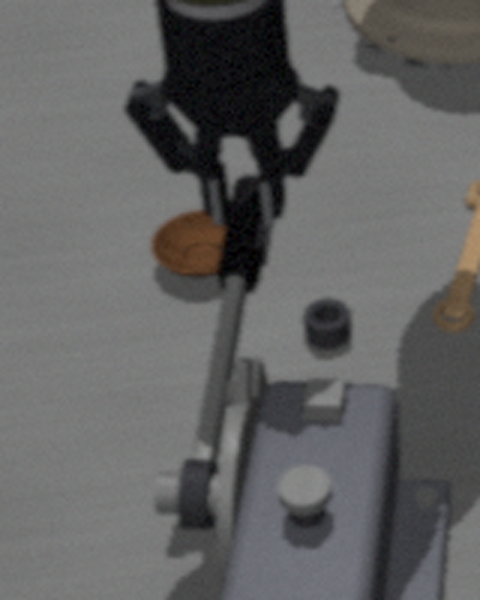

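View pics/w4.png

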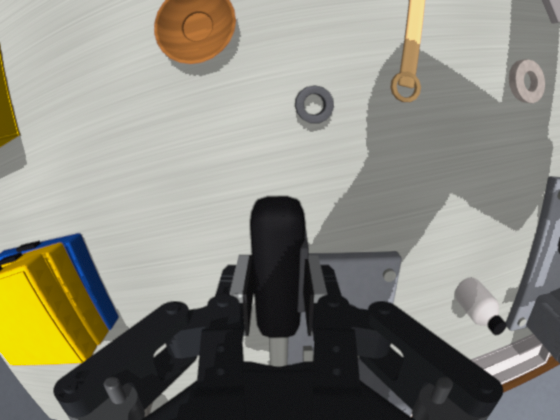

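Both views show the pads still around the middle of the grip and the lever at about 10° above level. On to about −11°.

Call:
step_arm(
  deltas=[
    [[0.11,0,0.69,0,0,0],[0.19,0,1.38,0,0,0],[0.26,0,2.08,0,0,0],[0.29,0,2.77,0,0,0],[0.3,0,3.47,0,0,0],[0.29,0,4.17,0,0,0],[0.26,0,4.87,0,0,0],[0.19,0,5.56,0,0,0],[0.11,0,6.26,0,0,0],[0.05,0,6.6,0,0,0],[0,0,6.95,0,0,0],[-0.06,0,7.29,0,0,0],[-0.06,0,7.29,0,0,0]],
  ],
)

```text
t: 8.35
tool_pos: [0.528, -0.2163, 0.0727]
tool_rot: [-179.9, -0.2, 168.0]
force: [-6.3, -6.3, -5.6]
opening: 0.294
```

Run:
```python
from h import *
go((.58,-.226,.31),168)
p,d=grab('scene','pics/s5.png')
cv2.imwrite('pics/s5z.png',cv2.resize(p[130:330,130:290,::-1],None,fx=3,fy=3,interpolation=cv2.INTER_CUBIC))
W=world('scene',d); y=np.radians(-12);u=np.array([np.cos(y),np.sin(y),0]);v=np.array([-u[1],u[0],0])
S=W@u;L=W@v
m=(abs(L+.1003)<.006)&(S>.625)&(S<.72)&(W[...,2]>.06)&(W[...,2]<.3)
k=np.polyfit(S[m],W[...,2][m],1);print(m.sum(),'rod slope deg (down to grip +)',np.degrees(np.arctan(k[0])))
```

```text
t 8.35 pos [ 0.528  -0.2163  0.0727] rot [-179.95   -0.2   168.02] F [-6.3 -6.3 -5.6] op 0.294
delta [ -5.21   0.1  -23.74] [-0.05 -0.2   0.02]
145 rod slope deg (down to grip +) 9.979348234568747
```

View pics/s5z.png

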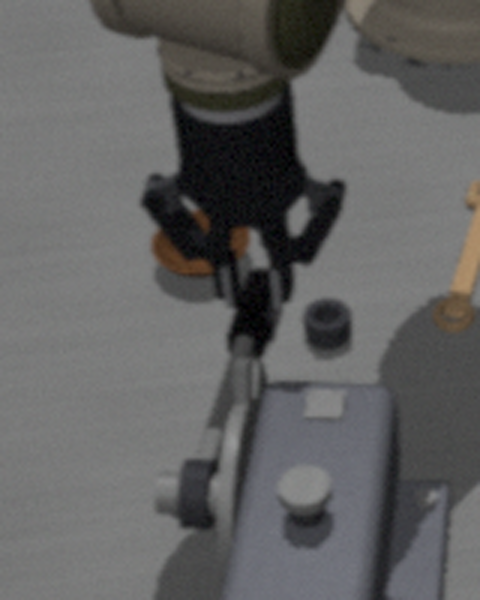

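No stop contact yet: Fz is still negative and the rod slope is about 10–11° below level. I'll press on gently to find the stop.

Call:
step_arm(
  deltas=[
    [[-0.03,0,0.15,0,0,0],[-0.06,0,0.3,0,0,0],[-0.08,0,0.4,0,0,0],[-0.08,0,0.4,0,0,0],[-0.08,0,0.4,0,0,0]],
  ],
)

```text
t: 8.9
tool_pos: [0.5287, -0.2164, 0.0691]
tool_rot: [-179.9, -0.2, 168.0]
force: [-7.8, -5.8, -1.4]
opening: 0.293
```

Call:
step_arm(
  deltas=[
    [[-0.02,0,0.1,0,0,0],[-0.04,0,0.2,0,0,0],[-0.05,0,0.25,0,0,0],[-0.05,0,0.25,0,0,0]],
  ],
)

```text
t: 9.3
tool_pos: [0.5292, -0.2165, 0.0667]
tool_rot: [-179.9, -0.2, 168.0]
force: [-7.1, -5.7, -0.5]
opening: 0.295
```

Call:
step_arm(
  deltas=[
    [[-0.02,0,0.1,0,0,0],[-0.04,0,0.2,0,0,0],[-0.06,0,0.3,0,0,0],[-0.06,0,0.3,0,0,0]],
  ],
)

```text
t: 9.7
tool_pos: [0.5299, -0.2168, 0.066]
tool_rot: [-179.9, -0.1, 168.1]
force: [-16.1, -2.0, 18.1]
opening: 0.298
```

Run:
```python
from h import *
go((.58,-.226,.31),168)
p,d=grab('scene','pics/s6.png')
W=world('scene',d); y=np.radians(-12);u=np.array([np.cos(y),np.sin(y),0]);v=np.array([-u[1],u[0],0])
S=W@u;L=W@v
m=(abs(L+.1003)<.005)&(S>.63)&(S<.72)&(W[...,2]>.06)&(W[...,2]<.3)
k=np.polyfit(S[m],W[...,2][m],1);print(m.sum(),'rod slope deg (down to grip +)',np.degrees(np.arctan(k[0])), np.polyval(k,.65), k)
p,d=grab('wrist','pics/w6.png')
```

```text
t 9.7 pos [ 0.5299 -0.2168  0.066 ] rot [-1.7989e+02 -1.5000e-01  1.6806e+02] F [-16.1  -2.   18.1] op 0.298
delta [ -5.03   0.09 -24.42] [-0.11 -0.15  0.06]
111 rod slope deg (down to grip +) 11.885518275838235 0.12189363458774344 [ 0.21046909 -0.01491127]
```

View pics/w6.png

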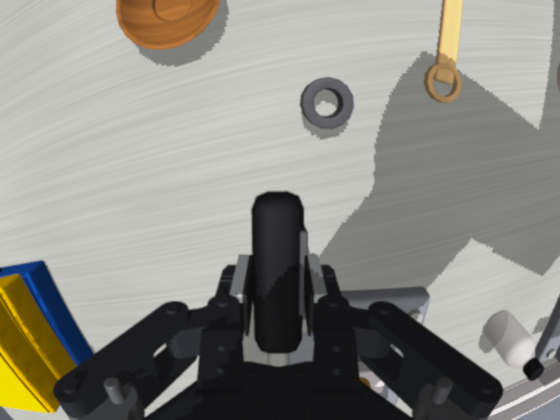

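The stop is reached: Fz has risen to +18 N and the rod slopes 11.9° below level. Releasing.

Call:
step_arm(
  deltas=[
    [[0,0,0,0,0,0],[0,0,0,0,0,0],[0,0,0,0,0,0],[0,0,0,0,0,0],[0,0,0,0,0,0],[0,0,0,0,0,0],[0,0,0,0,0,0],[0,0,0,0,0,0]],
  ],
  hand=0,
)

```text
t: 10.6
tool_pos: [0.5312, -0.2162, 0.0645]
tool_rot: [180.0, 0.0, 168.0]
force: [-0.7, 0.2, 0.1]
opening: 1.001
```

Run:
```python
from h import *
go((.58,-.226,.31),168)
p,d=grab('wrist','pics/w7.png')
```

```text
t 10.6 pos [ 0.5312 -0.2162  0.0645] rot [180.     0.   168.01] F [-0.7  0.2  0.1] op 1.001
delta [ -4.97   0.06 -24.55] [0.   0.   0.01]
```

View pics/w7.png

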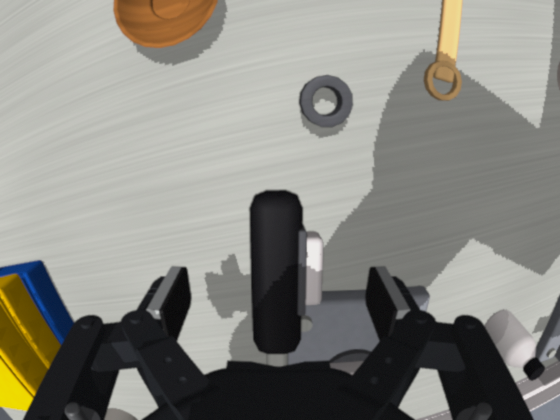

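The button is out again at (313,268), the lever is down and the fingers are clear on both sides. I'll rise straight up and check.

Call:
step_arm(
  deltas=[
    [[0,0,-1,0,0,0],[0,0,-3,0,0,0],[0,0,-6,0,0,0],[0,0,-10,0,0,0],[0,0,-14,0,0,0],[0,0,-18,0,0,0],[0,0,-22,0,0,0],[0,0,-26,0,0,0],[0,0,-29,0,0,0],[0,0,-30,0,0,0],[0,0,-30,0,0,0],[0,0,-30,0,0,0]],
  ],
)

```text
t: 11.85
tool_pos: [0.531, -0.2161, 0.363]
tool_rot: [180.0, -0.1, 168.0]
force: [0.3, 1.0, -1.3]
opening: 0.998
```

Run:
```python
from h import *
o=bot.get_obs()
p,d=grab('wrist','pics/w8.png')
y=np.radians(-12);u=np.array([np.cos(y),np.sin(y),0]);v=np.array([-u[1],u[0],0])
def slope(W):
    S=W@u;L=W@v
    m=(abs(L+.1003)<.004)&(S>.63)&(S<.72)&(W[...,2]>.06)&(W[...,2]<.3)
    k=np.polyfit(S[m],W[...,2][m],1);print(m.sum(),'slope',np.degrees(np.arctan(k[0])),np.polyval(k,.65))
slope(wrist_world(d,o))
p,d=grab('scene','pics/s8.png');W=world('scene',d);slope(W)
m=(p.max(2)<60)&(W[...,2]>.2)&(W[...,2]<.26)&(abs(W[...,1]-.14)<.03)&(abs(W[...,0]-.54)<.04);print('ball',np.median(W[m],0))
```

```text
380 slope 12.591653344386646 0.12018567515678073
95 slope 11.614431276593743 0.12210670313149691
ball [0.54154541 0.1388239  0.23042106]
```

View pics/s8.png

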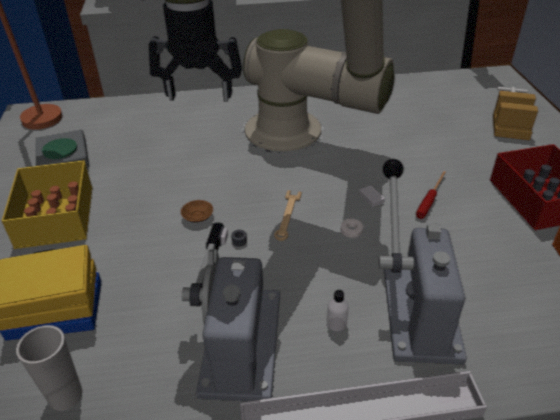

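View pics/w8.png

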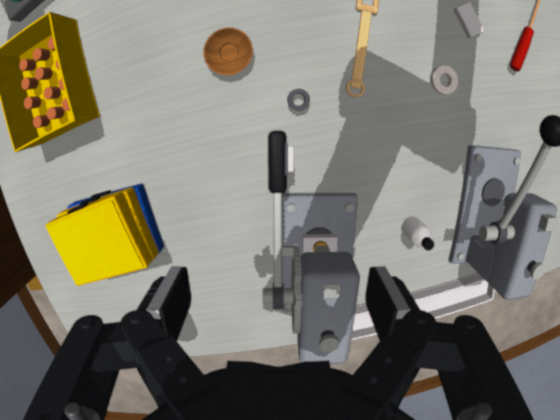

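The lever stays down at 12°, with the button out at (290,158) in the wrist view. The block is in place, the ball hasn't moved and the robot is clear, so I'm handing in.

```bash
python3 -c "
from cell import bot
print(bot.finish_job())"
```

```text
the job is handed in; nothing more can be done
None
```

The press with the straight grip lever is closed onto the bearing block. I squeezed the release button in, swung the lever down to its bottom stop with the button held, then let go and backed the arm away. The job was handed in at about 12 s.

**Closed and latched:** After release the lever measured 11.6° below level in the scene camera and 12.6° in the wrist camera, against a nominal 12°. The button is visibly out. I did not tug the lever upward to test the latch.

**Contact at the stop:** The upward force rose to about 18 N as the lever bottomed. Other force readings stayed under about 25 N.

**Left alone:** The ball on the other press is within about 0.2 mm of where it started, and the bearing block is still on the anvil.

**Readings that disagreed:**
- **Gripper opening:** It read about 25 mm with the button in, where 28 mm was expected. The lever still passed its block freely, so the button was in.
- **Sideways load:** The first grasp put about 10 N of sideways load on the gripper. A 2 mm shift brought it down.

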